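# Seat a printing block and hold the index pin out

## Task

The carved printing block sits cocked in the recess of the printing jig. Press its raised end down until the block lies level and flush in the recess, then take the round knob of the sprung index plunger, pull it fully up and keep it up: finish while still holding it there, pin clear of its hole, with the block still flush, so that I can shift the bed. Do not push the ink bottle, tape roll or glue stick about.

Things in the scene. Friction and masses are not known exactly. Their poses are not given: they have to be found in the camera images.
- jig: The printing jig, fixed: a wooden board 220 (x) x 330 (y) x 16 mm; on it a plywood bed 180 x 270 mm, top 36 mm above the table, between two aluminium rails along y, tops 38 mm above the table. Origin: centre of the board's underside, on the table. x: away from the robot at yaw 0, y: along the jig, z up.
- recess (a point): Centre of the mouth of the recess in the middle of the jig's bed, level with the bed's top, 36 mm above the table. The recess is 112 mm (x) by 82 mm (y), 12 mm deep. Axes as the jig's.
- plunger_yoke: Fixed steel yoke that carries the sprung index plunger, on the bed 97 mm from the recess's centre along the jig's y, on either side (varies). 58 (jig x) x 26 x 34 mm high; origin: centre of its underside, 36 mm above the table.
- push_grip: Not to be used: a fixed push grip on the other side of the recess, 97 mm from its centre: a dark wooden bar 64 mm long and 18 mm thick lying along the jig's x on a steel post, top 64 mm above the bed. Origin: centre of its foot, 36 mm above the table.
- block_top (a point): Centre of the top face of the printing block: a loose flat wooden plate 110 (x) x 80 (y) x 12 mm with a dark leaf outline on top, 0.12 kg. It lies in the recess with its -x end (nearer the robot) held up about 6 to 8 mm by a brass lifter bar. Seated, this point coincides with recess, and its axes too.
- block_raised_end (a point): Point on the block's top face on its long centre line, 40 mm from the centre toward the raised (-x) end: a good place to press. Seated, it is level with the bed (36 mm above the table).
- lifter (a joint): How far the brass lifter bar under the block's raised end is pushed down, m: 0 fully up, 0.008 fully down (level with the recess floor). It is friction-held: it gives way at about 6 N, has no spring and stays where it is pushed.
- plunger_knob (a point): Centre of the plunger's knob: a black upright cylinder 24 mm in diameter, 23 mm high, on a steel stem 8 mm thick. With the pin in its hole this point is 91 mm above the table, straight above the yoke's centre; 10 mm of free stem lies between knob and yoke. Pull straight up.
- plunger (a joint): How far the plunger is pulled up, m: 0 pin fully in its hole, 0.016 fully back against its stop; the pin leaves the hole at 0.010. A spring pulls it back down with about 5 N at 0 and 11 N at 0.016; let go, it snaps back.
- ink_bottle: Bystander: square ink bottle 44 x 44 x 57 mm standing behind the jig; origin at the centre of its underside.
- tape_roll: Bystander: roll of brown tape 90 mm in diameter, 48 mm high, lying behind the jig; origin at the centre of its underside.
- glue: Bystander: upright glue stick 26 mm in diameter, 89 mm high, standing beside the jig's +y end; origin at the centre of its underside.

How it is judged:
By the outcome, as a careful person would: the job done as asked, in the order asked, and still so for the second after the job is handed in, while the arm keeps its last pose, push and grip.
It also fails if it takes over 35 s, if anything falls off the work surface, if the arm or the gripper's body presses on something with over 40 N, if the wrist force passes 120 N, or if a joint passes its speed limit or range.

## Robot

A 6-joint arm with a two-finger parallel gripper is mounted at the origin on a cart in front of the work surface, level with it; the furniture and walls round the work are solid. World frame = base frame: x ahead of the robot, y to its left, z up, the work surface at z = 0. Lengths are in m, angles in degrees, forces in N, time in s.
With the tool pointing down it reaches from about 0.25 to 0.725 m from the base axis. Payload 9.7 kg.
Tool frame: the origin (TCP) lies at the very end of the fingers, on their centre line; the grasp point (between the pads) lies 19 mm behind it; z points along the fingers, y is the direction in which the jaws open and shut (so a half turn about z gives the same grasp; the last joint's range is limited). The gripper opens to 85 mm and grips with 20 to 120 N. Pads are 22 mm wide; open, the fingers measure 114 mm over their backs; the gripper's body (76 mm by 85 mm) begins 54 mm behind the grasp point. The pads swing forward as they close: fully open they stand 13 mm farther back than shut.
Start: joints at [64.343, 4.979, 10.078, 95.1, 0, 90], TCP at [0.238, 0.496, 0.231] pointing down, gripper open.
Joint ranges: [-179.16, 179.16], [-48.56, 103.87], [-65.8, 70.77], [-126.05, 130.52], [-82.76, 87.17], [-180, 180]. Speed limits (degrees/s): [127.2, 127.2, 147.25, 180, 180, 180].

## Interface

Orientations are given as [roll, pitch, yaw] about the fixed x, y, z axes, in that order (R = Rz(yaw) Ry(pitch) Rx(roll)).
In Python, from workcell import bot gives the robot as it stands. The module is installed in compiled form; this text tells all that it offers.
- The arm moves only by the tool step_arm, never from a script. Its arguments are lists of equal length, an entry for each row: "dr": the turn, a rotation vector about the tool's x, y, z in rad, a list of three; "xyz": the shift along the tool's x, y, z in units of 40 mm (1.0 is 40 mm), a list of three; "gripper": the opening, from 0 (shut) to 1 (fully open). In form: {"dr": [[wx, wy, wz], ...], "xyz": [[x, y, z], ...], "gripper": [gripper, ...]}. A call has exactly 8 rows; each row is the pose to reach, as a shift and turn from the pose commanded when the call began, along the tool's axes at that moment; what a row does not reach only later rows make up. A row lasts 1/10 s, in which the tool goes at most 50 mm and 8.59 degrees, less where a joint would pass 70% of its speed; a pose out of reach is approached as far as the arm can. A call with a gripper value outside its range is refused whole. The fingers move at their own pace and stop on an object; "squeeze" is the grip in N (left out, the last holds). Time passes only in rows, so rows that repeat a pose let the fingers close, or fill a call up. It gives the time, the measured TCP pose, the force and the opening at its end, in the units of the state.
- bot.get_obs(): the state, without advancing time (a new reading comes with each control period).
- bot.camera(name): name is "scene" or "top"; returns a dict with "image" (400x640x3 uint8, red, green, blue), "camera_matrix" (3x3 intrinsics, pixels), "k1" (the pictures are not rectified: a ray, as slopes to the right and down, at radius r is drawn at 1 + k1 r^2 times it, then the intrinsics apply), "R" (3x3) and "t" (3): a world point X has camera coordinates R X + t. Camera axes: x right, y down, z forward; pixel columns grow to the right and rows downward; lengths in m; the calibration is good to about 2 mm. A picture is of the moment at which its call begins. There is no depth.
- bot.job_done(): hands the job in, once; it reports no verdict.
Trained networks look in a picture, given as the dict that the camera call returned (one of the last four; its "shot" number tells which), for a name from the list of things; names that differ only in an ending like _2 or _b are one class to them, and where a whole thing is asked for, a point or a joint stands for the part that bears it (a point fixed in the world has none). Each returns a list of dicts, best first, with "p" (0 to 1); they miss things now and then, are a little off and sometimes report something else, mostly with a low value. They report only what shows in the picture. A call takes as long as a camera call.
- bot.regions_of(picture, thing): "region" (400x640 bool, what is visible of it) and "box" ([centre column, centre row, width, height] in pixels, round what is visible of it).
The state is a dict: "time": time; "q": joint angles; "qd": joint speeds; "joint_efforts": joint torques, N m; "ee_pos": TCP position; "tcp_rot": TCP orientation; "wrist_force": force on the tool from outside, world axes, zero at the start; "torque": the same for the moment, N m; "opening": finger opening in m.
Only numpy, scipy, OpenCV 4.12 (cv2) and the standard library are available. Lean on these libraries where they do the work, as an engineer would, in place of code of your own. Each camera call takes 0.05 s, during which the arm holds its last target.

## Working session

There is one attempt and no reset: what is moved stays moved. The work goes in short steps, Python scripts to look and compute and a tool call to move; the robot and the scene stay as the last step left them, time stands still between calls to the robot, and variables do not carry over. Pictures are saved under pics/ and viewed, and the job is handed in when it is done.

Besides the shell and the picture viewer there is one more tool, called after ">>>" as name(argument=value, ...), one argument or row to a line, values as JSON. step_arm: Moves the arm, as the interface text tells. Its arguments: {"type":"object","properties":{"dr":{"type":"array"},"xyz":{"type":"array"},"gripper":{"type":"array"},"squeeze":{"type":"number"}},"required":["dr","xyz","gripper"]}

```bash
mkdir -p pics; python3 - <<'E'
from workcell import bot
import cv2,pickle
o=bot.get_obs();print({k:o[k] for k in('time','ee_pos','tcp_rot','opening','wrist_force')})
for n in('scene','top'):
    p=bot.camera(n);cv2.imwrite(f'pics/{n}0.png',p['image'][:,:,::-1])
    pickle.dump(p,open(f'{n}0.pkl','wb'));print(n,p['camera_matrix'],p['k1'],p['R'],p['t'])
    for t in('jig','plunger_yoke','plunger_knob','push_grip','block_top','lifter','ink_bottle','tape_roll','glue'):
        for r in bot.regions_of(p,t)[:2]:
            print(n,t,round(r['p'],2),[round(float(v),1) for v in r['box']])
E
```

```text
{'time': 0.0, 'ee_pos': array([0.23803574, 0.49555171, 0.23058344]), 'tcp_rot': array([-1.79922604e+02, -1.26642996e-04,  1.54343885e+02]), 'opening': 0.08530028262567323, 'wrist_force': array([-0.49987318,  0.63393017,  0.33978164])}
scene [[445.52711191   0.         313.56128834]
 [  0.         445.52711191 198.5111795 ]
 [  0.           0.           1.        ]] 0.016416814776190784 [[ 8.15801950e-01 -5.78330760e-01  8.42979281e-04]
 [-2.68546146e-01 -3.80105306e-01 -8.85100516e-01]
 [ 5.12201275e-01  7.21840348e-01 -4.65399147e-01]] [-0.37514904  0.32449173  0.42355959]
scene jig 0.71 [296.2, 287.9, 208.1, 160.6]
scene plunger_yoke 0.58 [321.4, 278.6, 38.2, 47.2]
scene plunger_knob 0.27 [232.4, 212.3, 15.9, 39.7]
scene push_grip 0.57 [261.1, 222.2, 34.9, 43.5]
scene block_top 0.92 [281.5, 263.3, 59.6, 45.0]
scene ink_bottle 0.92 [380.2, 253.0, 29.3, 35.6]
scene tape_roll 0.85 [341.8, 220.8, 44.6, 40.4]
scene glue 0.87 [232.6, 210.9, 15.6, 41.9]
top [[396.73382163   0.         318.90156999]
 [  0.         396.73382163 195.71262465]
 [  0.           0.           1.        ]] -0.08186205076233481 [[ 0.01894041 -0.99974641 -0.01218098]
 [-0.99251654 -0.0173307  -0.12087416]
 [ 0.1206324   0.01437923 -0.9925931 ]] [0.2212547  0.59326246 0.85947766]
top jig 0.66 [358.1, 238.2, 145.2, 97.3]
top plunger_yoke 0.82 [407.0, 237.7, 12.6, 25.0]
top push_grip 0.58 [316.9, 233.4, 14.4, 27.1]
top push_grip 0.53 [357.9, 239.0, 148.7, 99.7]
top block_top 0.8 [358.7, 236.6, 40.4, 49.1]
top ink_bottle 0.88 [385.6, 169.8, 21.9, 26.3]
top tape_roll 0.59 [328.0, 155.8, 40.7, 43.5]
top tape_roll 0.39 [406.4, 237.7, 15.6, 23.3]
top glue 0.27 [316.6, 233.3, 10.1, 25.7]
```

```bash
python3 - <<'E'
import cv2
a=cv2.imread('pics/scene0.png')[180:380,170:430];cv2.imwrite('pics/s0c.png',cv2.resize(a,None,fx=3,fy=3,interpolation=cv2.INTER_CUBIC))
a=cv2.imread('pics/top0.png')[130:300,260:460];cv2.imwrite('pics/t0c.png',cv2.resize(a,None,fx=3.5,fy=3.5,interpolation=cv2.INTER_CUBIC))
E
```

```text
(no output)
```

View pics/s0c.png

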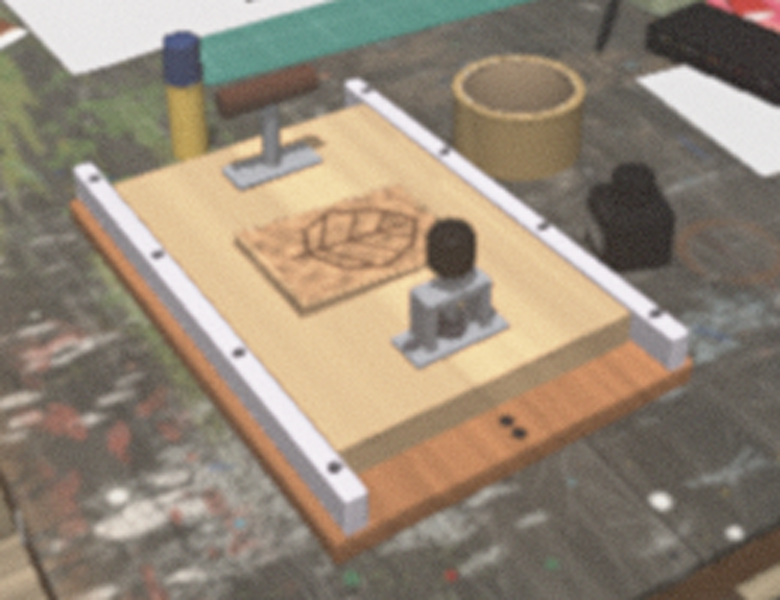

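View pics/t0c.png

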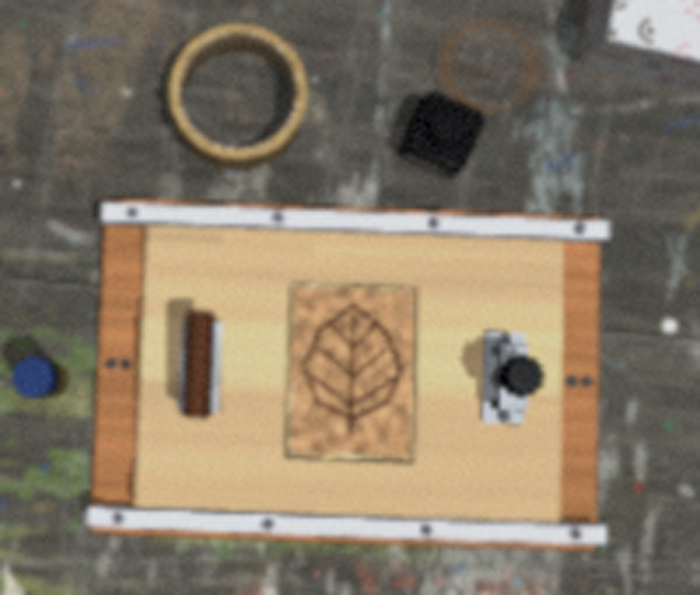

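View pics/scene0.png

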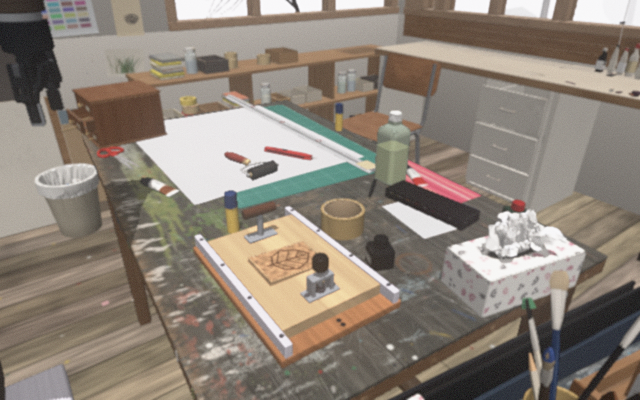

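```bash
cat > h.py <<'E'
import numpy as np
def proj(p,X):
    c=np.atleast_2d(X)@np.array(p['R']).T+p['t'];s=c[:,:2]/c[:,2:]
    s=s*(1+p['k1']*(s**2).sum(1,keepdims=True));K=p['camera_matrix']
    return s*[K[0,0],K[1,1]]+[K[0,2],K[1,2]]
def jw(q,P):
    P=np.atleast_2d(np.array(P,float));c,s=np.cos(q[2]),np.sin(q[2])
    return np.c_[q[0]+c*P[:,0]-s*P[:,1],q[1]+s*P[:,0]+c*P[:,1],P[:,2]]
E
python3 - <<'E'
import pickle,numpy as np
from h import *
from scipy.optimize import least_squares
T=pickle.load(open('top0.pkl','rb'));S=pickle.load(open('scene0.pkl','rb'))
ft=lambda L:np.array(L)/3.5+[260,130]-0.35
fs=lambda L:np.array(L)/3.+[170,180]-0.33
sc=np.array([(132,212),(278,217),(433,223),(580,229),(118,517),(267,524),(426,530),(575,534)])
scs=np.array([(655,313),(543,226),(445,151),(365,90),(334,467),(238,352),(157,254),(94,178)]) # +x rail from -y.. 
bl=np.array([(290,283),(416,288)])
def pts(q):
    a,b,w=q[3:6]
    A=[(w,y,.038) for y in(a,b,-b,-a)]+[(-w,y,.038) for y in(a,b,-b,-a)]
    B=[(.055,.04,.036),(.055,-.04,.036)]
    return A,B,[(0,-.097,.0915)]
def res(q,full=False):
    A,B,K=pts(q)
    r=[proj(T,jw(q,A))-ft(sc),proj(T,jw(q,B))-ft(bl),proj(T,jw(q,K))-ft([(520,376)])]
    A2=[A[i] for i in(3,2,1,0,7,6,5,4)]
    r+=[proj(S,jw(q,A2))-fs(scs),proj(S,jw(q,K))-fs([(451,248)])]
    r=np.vstack(r)
    return r if full else r.ravel()
s=least_squares(res,[.45,-.1,0,.14,.05,.1],loss='soft_l1')
print(s.x[:3],np.degrees(s.x[2]),s.x[3:]);print(res(s.x,True).round(1).tolist())
q=s.x
print('knob',jw(q,[(0,-.097,.091)]),'press',jw(q,[(-.04,0,.036),(-.045,0,.036)]))
# knob alone triangulated
k=least_squares(lambda X:np.r_[proj(T,X)[0]-ft((520,376)),proj(S,X)[0]-fs((451,248))],[.4,-.2,.09]);print(k.x,k.cost)
E
```

```text
[ 0.50114413  0.13732654 -0.02044572] -1.1714536839571235 [0.1452882  0.05014477 0.09765563]
[[0.2, -0.4], [0.5, -0.3], [0.5, -0.3], [0.3, -0.5], [0.2, -0.2], [0.6, -0.4], [0.5, -0.5], [0.8, -0.2], [0.9, -0.1], [0.4, -0.2], [0.7, -0.4], [-0.5, -0.2], [-0.7, -0.1], [-0.8, -0.3], [-0.4, -0.2], [-0.5, -0.4], [-0.3, -0.3], [-0.4, -0.3], [-0.7, -0.5], [-0.5, -0.8]]
knob [[0.49916103 0.04034681 0.091     ]] press [[0.46115249 0.13814431 0.036     ]
 [0.45615353 0.13824653 0.036     ]]
[0.49956279 0.04071614 0.08948804] 0.3526175469694163
```

>>> step_arm(
  dr=[
    [0,0,0],
    [0,0,0],
    [0,0,0],
    [0,0,0],
    [0,0,0],
    [0,0,0],
    [0,0,0],
    [0,0,0],
  ],
  xyz=[
    [-0.5,-0.3,0],
    [-1.5,-0.95,0],
    [-2.5,-1.6,0],
    [-3.5,-2.25,0],
    [-4.5,-2.9,0],
    [-5.5,-3.5,0],
    [-6.5,-4.15,0],
    [-7.5,-4.8,0],
  ],
  gripper=[0,0,0,0,0,0,0,0],
)

```text
time: 1.8
ee_pos: [0.4261, 0.191, 0.2315]
tcp_rot: [180.0, 0.0, 154.4]
wrist_force: [0.6, 0.7, 0.8]
opening: -0.0001
```

>>> step_arm(
  dr=[
    [0,0,0],
    [0,0,0],
    [0,0,0],
    [0,0,0],
    [0,0,0],
    [0,0,0],
    [0,0,0],
    [0,0,0],
  ],
  xyz=[
    [-0.7,-0.45,0.2],
    [-1.35,-0.86,0.7],
    [-1.35,-0.86,1.5],
    [-1.35,-0.86,2.4],
    [-1.35,-0.86,3.3],
    [-1.35,-0.86,4.0],
    [-1.35,-0.86,4.3],
    [-1.35,-0.86,4.4],
  ],
  gripper=[0,0,0,0,0,0,0,0],
)

```text
time: 2.6
ee_pos: [0.4587, 0.1383, 0.0545]
tcp_rot: [-179.9, -0.1, 154.3]
wrist_force: [0.3, 0.4, 1.1]
opening: -0.0
```

```bash
cat > look.py <<'E'
import sys,cv2,pickle
from workcell import bot
n=sys.argv[1]
S=bot.camera('scene');T=bot.camera('top')
pickle.dump((S,T),open(f'{n}.pkl','wb'))
import numpy as np
a=cv2.resize(S['image'][150:350,200:400,::-1],(590,590),interpolation=cv2.INTER_CUBIC)
cv2.imwrite(f'pics/{n}_s.png',a)
a=cv2.resize(T['image'][170:300,280:440,::-1],(640,520),interpolation=cv2.INTER_CUBIC)
cv2.imwrite(f'pics/{n}_t.png',a)
o=bot.get_obs();print(o['time'],o['ee_pos'],o['tcp_rot'],o['wrist_force'],o['opening'])
E
python3 look.py a1
```

```text
2.7 [0.45954164 0.13853354 0.05600578] [1.79975876e+02 2.84525054e-02 1.54346036e+02] [ 0.39763676 -0.92229863  0.96445607] 0.000173863861359455
```

View pics/a1_s.png

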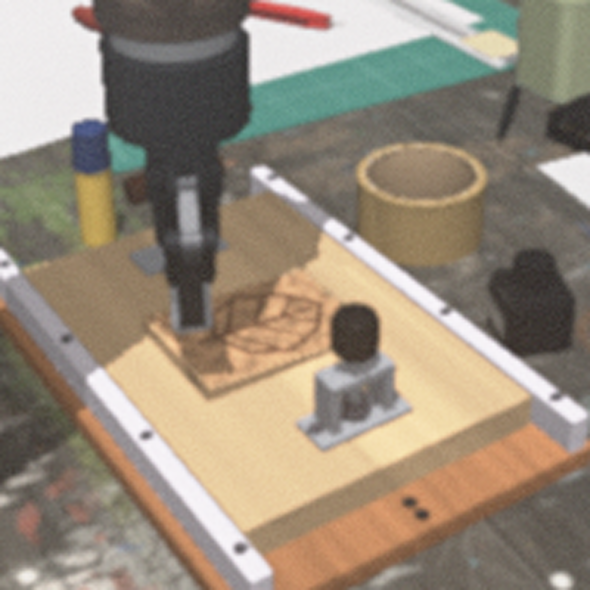

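View pics/a1_t.png

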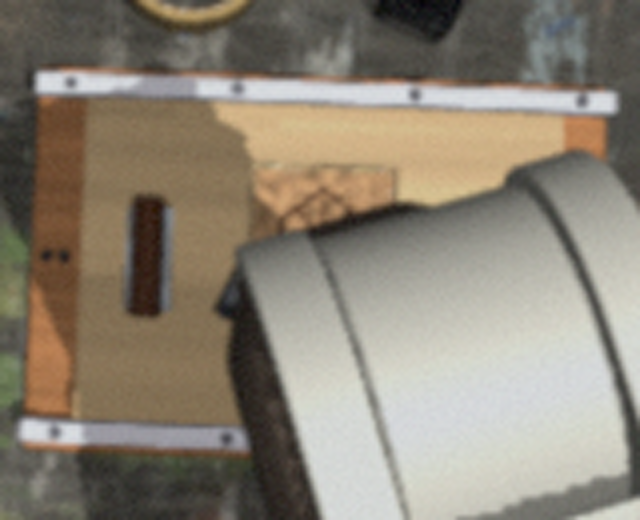

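>>> step_arm(
  dr=[
    [0,0,0],
    [0,0,0],
    [0,0,0],
    [0,0,0],
    [0,0,0],
    [0,0,0],
    [0,0,0],
    [0,0,0],
  ],
  xyz=[
    [0,0,0.1],
    [0,0,0.2],
    [0,0,0.28],
    [0,0,0.33],
    [0,0,0.36],
    [0,0,0.39],
    [0,0,0.42],
    [0,0,0.44],
  ],
  gripper=[0,0,0,0,0,0,0,0],
)

```text
time: 3.5
ee_pos: [0.4589, 0.1385, 0.0379]
tcp_rot: [-180.0, -0.0, 154.3]
wrist_force: [-4.3, -0.5, 5.2]
opening: 0.0001
```

>>> step_arm(
  dr=[
    [0,0,0],
    [0,0,0],
    [0,0,0],
    [0,0,0],
    [0,0,0],
    [0,0,0],
    [0,0,0],
    [0,0,0],
  ],
  xyz=[
    [0,0,0.02],
    [0,0,0.03],
    [0,0,0.04],
    [0,0,0.05],
    [0,0,0.06],
    [0,0,0.07],
    [0,0,0.07],
    [0,0,0.07],
  ],
  gripper=[0,0,0,0,0,0,0,0],
)

```text
time: 4.3
ee_pos: [0.4587, 0.1385, 0.036]
tcp_rot: [180.0, -0.0, 154.4]
wrist_force: [-8.7, -0.6, 13.0]
opening: 0.0
```

>>> step_arm(
  dr=[
    [0,0,0],
    [0,0,0],
    [0,0,0],
    [0,0,0],
    [0,0,0],
    [0,0,0],
    [0,0,0],
    [0,0,0],
  ],
  xyz=[
    [0,0,0.01],
    [0,0,0.02],
    [0,0,0.02],
    [0,0,0.03],
    [0,0,0.03],
    [0,0,0.04],
    [0,0,0.04],
    [0,0,0.04],
  ],
  gripper=[0,0,0,0,0,0,0,0],
)

```text
time: 5.1
ee_pos: [0.4587, 0.1385, 0.0359]
tcp_rot: [180.0, -0.0, 154.4]
wrist_force: [-14.0, -2.9, 27.5]
opening: 0.0
```

>>> step_arm(
  dr=[
    [0,0,0],
    [0,0,0],
    [0,0,0],
    [0,0,0],
    [0,0,0],
    [0,0,0],
    [0,0,0],
    [0,0,0],
  ],
  xyz=[
    [0,0,-0.05],
    [0,0,-0.2],
    [0,0,-0.7],
    [0,0,-1.5],
    [0,0,-2.4],
    [0,0,-3.2],
    [0,0,-3.5],
    [0,0,-3.5],
  ],
  gripper=[0,0,0,0,0,0.3,1,1],
)

```text
time: 5.9
ee_pos: [0.46, 0.1387, 0.1748]
tcp_rot: [179.9, 0.1, 154.3]
wrist_force: [-0.0, 0.0, -0.7]
opening: 0.0434
```

```bash
python3 look.py a2
```

```text
6.0 [0.45897522 0.13833404 0.17205777] [-1.79947990e+02 -5.49470067e-02  1.54341975e+02] [ 0.00332232  0.70251735 -0.98954688] 0.05818797226709802
```

View pics/a2_s.png

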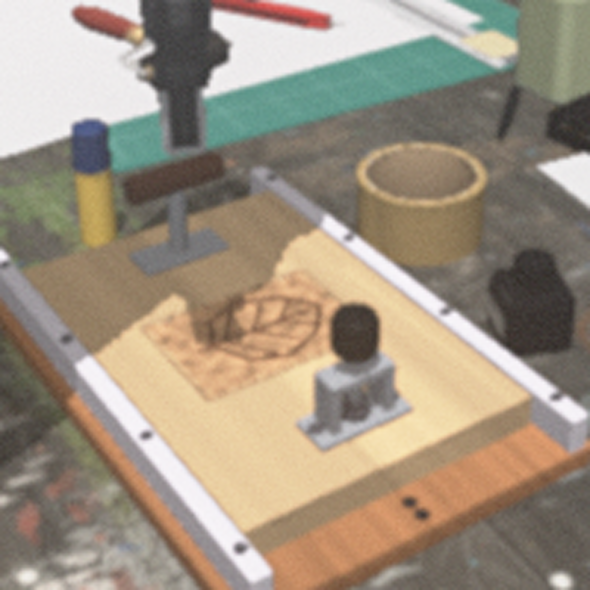

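>>> step_arm(
  dr=[
    [0,0,0],
    [0,0,0],
    [0,0,0],
    [0,0,0],
    [0,0,0],
    [0,0,0],
    [0,0,0],
    [0,0,0],
  ],
  xyz=[
    [-0.5,-0.45,0],
    [-1.2,-1.1,0],
    [-1.97,-1.77,0],
    [-1.97,-1.77,0.1],
    [-1.97,-1.77,0.5],
    [-1.97,-1.77,0.9],
    [-1.97,-1.77,1.1],
    [-1.97,-1.77,1.1],
  ],
  gripper=[1,1,1,1,1,1,1,1],
)

```text
time: 6.8
ee_pos: [0.4983, 0.0407, 0.1271]
tcp_rot: [-179.9, -0.2, 154.4]
wrist_force: [-1.2, -0.4, 0.2]
opening: 0.0851
```

```bash
python3 look.py a3
```

```text
6.9 [0.49935058 0.04070779 0.12917612] [-1.79986165e+02 -3.01116562e-02  1.54362941e+02] [0.26989924 0.22735749 0.23812563] 0.08553746165657548
```

View pics/a3_s.png

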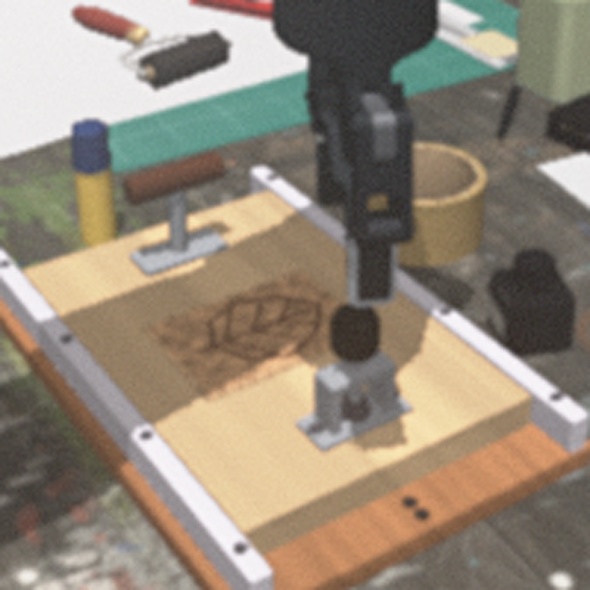

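>>> step_arm(
  dr=[
    [0,0,0],
    [0,0,0],
    [0,0,0],
    [0,0,0],
    [0,0,0],
    [0,0,0],
    [0,0,0],
    [0,0,0],
  ],
  xyz=[
    [0,0,0.2],
    [0,0,0.5],
    [0,0,0.8],
    [0,0,1.1],
    [0,0,1.25],
    [0,0,1.33],
    [0,0,1.35],
    [0,0,1.35],
  ],
  gripper=[1,1,1,1,1,1,1,0.6],
  squeeze=60,
)

```text
time: 7.7
ee_pos: [0.4997, 0.0405, 0.0755]
tcp_rot: [180.0, 0.0, 154.3]
wrist_force: [0.5, -0.0, 0.4]
opening: 0.0732
```

>>> step_arm(
  dr=[
    [0,0,0],
    [0,0,0],
    [0,0,0],
    [0,0,0],
    [0,0,0],
    [0,0,0],
    [0,0,0],
    [0,0,0],
  ],
  xyz=[
    [0,0,0],
    [0,0,0],
    [0,0,0],
    [0,0,0],
    [0,0,0],
    [0,0,0],
    [0,0,0],
    [0,0,0],
  ],
  gripper=[0.5,0.4,0.3,0.2,0.1,0,0,0],
  squeeze=60,
)

```text
time: 8.5
ee_pos: [0.499, 0.0388, 0.076]
tcp_rot: [-179.8, 0.1, 154.3]
wrist_force: [-6.0, -10.5, 8.3]
opening: 0.022
```

```bash
python3 look.py a4
```

```text
8.6 [0.49898308 0.03882121 0.07603013] [-1.79803857e+02  5.17087010e-02  1.54272804e+02] [-6.70949904 -9.73448221  8.02455898] 0.02202712603898989
```

View pics/a4_s.png

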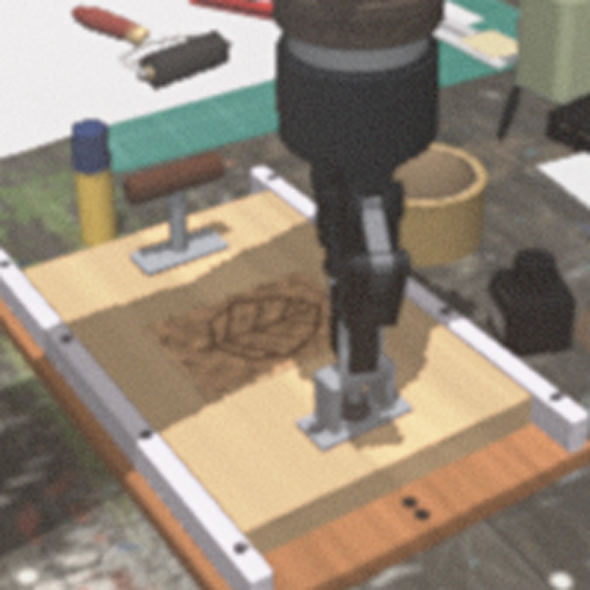

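>>> step_arm(
  dr=[
    [0,0,0],
    [0,0,0],
    [0,0,0],
    [0,0,0],
    [0,0,0],
    [0,0,0],
    [0,0,0],
    [0,0,0],
  ],
  xyz=[
    [0,-0.02,0],
    [0,-0.04,-0.03],
    [0,-0.04,-0.08],
    [0,-0.04,-0.14],
    [0,-0.04,-0.2],
    [0,-0.04,-0.26],
    [0,-0.04,-0.32],
    [0,-0.04,-0.36],
  ],
  gripper=[0,0,0,0,0,0,0,0],
  squeeze=80,
)

```text
time: 9.4
ee_pos: [0.4987, 0.0387, 0.0891]
tcp_rot: [-179.9, -0.0, 154.3]
wrist_force: [3.0, -5.3, -10.3]
opening: 0.0217
```

>>> step_arm(
  dr=[
    [0,0,0],
    [0,0,0],
    [0,0,0],
    [0,0,0],
    [0,0,0],
    [0,0,0],
    [0,0,0],
    [0,0,0],
  ],
  xyz=[
    [0,0,-0.02],
    [0,0,-0.04],
    [0,0,-0.05],
    [0,0,-0.05],
    [0,0,-0.05],
    [0,0,-0.05],
    [0,0,-0.05],
    [0,0,-0.05],
  ],
  gripper=[0,0,0,0,0,0,0,0],
)

```text
time: 10.2
ee_pos: [0.4987, 0.0387, 0.0908]
tcp_rot: [-179.9, -0.0, 154.3]
wrist_force: [3.7, -5.3, -12.3]
opening: 0.0216
```

```bash
python3 look.py a5
```

```text
10.3 [0.49873379 0.03871122 0.09082406] [-1.79925594e+02 -3.20055148e-02  1.54334257e+02] [  4.04060527  -5.02439992 -11.59743788] 0.02120107770770801
```

View pics/a5_s.png

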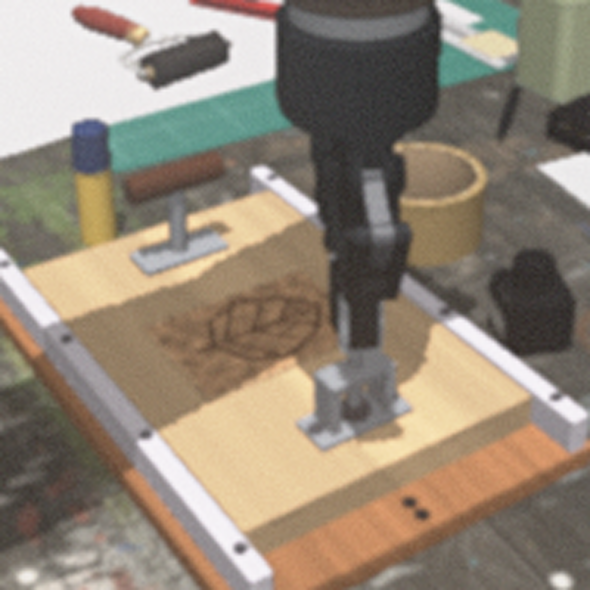

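>>> step_arm(
  dr=[
    [0,0,0],
    [0,0,0],
    [0,0,0],
    [0,0,0],
    [0,0,0],
    [0,0,0],
    [0,0,0],
    [0,0,0],
  ],
  xyz=[
    [0,0,-0.01],
    [0,0,-0.02],
    [0,0,-0.03],
    [0,0,-0.04],
    [0,0,-0.05],
    [0,0,-0.05],
    [0,0,-0.05],
    [0,0,-0.05],
  ],
  gripper=[0,0,0,0,0,0,0,0],
)

```text
time: 11.1
ee_pos: [0.4987, 0.0387, 0.0923]
tcp_rot: [-179.9, -0.1, 154.3]
wrist_force: [5.3, -3.7, -15.2]
opening: 0.0213
```

>>> step_arm(
  dr=[
    [0,0,0],
    [0,0,0],
    [0,0,0],
    [0,0,0],
    [0,0,0],
    [0,0,0],
    [0,0,0],
    [0,0,0],
  ],
  xyz=[
    [0,0,-0.01],
    [0,0,-0.02],
    [0,0,-0.02],
    [0,0,-0.02],
    [0,0,-0.02],
    [0,0,-0.02],
    [0,0,-0.02],
    [0,0,-0.02],
  ],
  gripper=[0,0,0,0,0,0,0,0],
)

```text
time: 11.9
ee_pos: [0.4986, 0.0387, 0.0924]
tcp_rot: [-179.9, -0.1, 154.3]
wrist_force: [6.5, -4.9, -21.2]
opening: 0.0214
```

```bash
python3 look.py a6; python3 - <<'E'
import cv2
a=cv2.imread('pics/a6_s.png')
import pickle
for n in('a4','a6'):
    S,T=pickle.load(open(f'{n}.pkl','rb'))
    cv2.imwrite(f'pics/{n}_z.png',cv2.resize(S['image'][240:310,290:350,::-1],(480,560),interpolation=cv2.INTER_CUBIC))
x=[cv2.imread(f'pics/{n}_z.png')[:, :390] for n in('a4','a6')]
cv2.imwrite('pics/cmp46.png',cv2.hconcat(x))
E
```

```text
12.0 [0.49863115 0.03869886 0.09238209] [-1.79896093e+02 -8.65241017e-02  1.54331785e+02] [  7.00427141  -4.30138251 -21.10688174] 0.0217381167133538
```

View pics/cmp46.png

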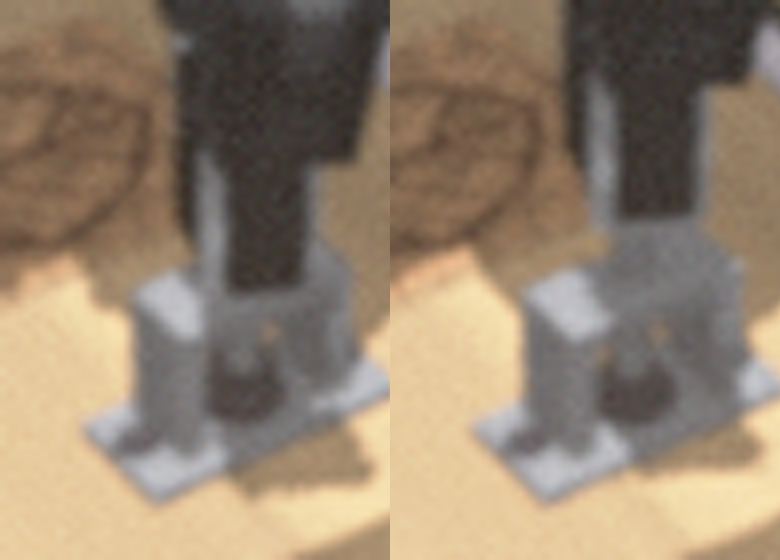

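View pics/a6_s.png

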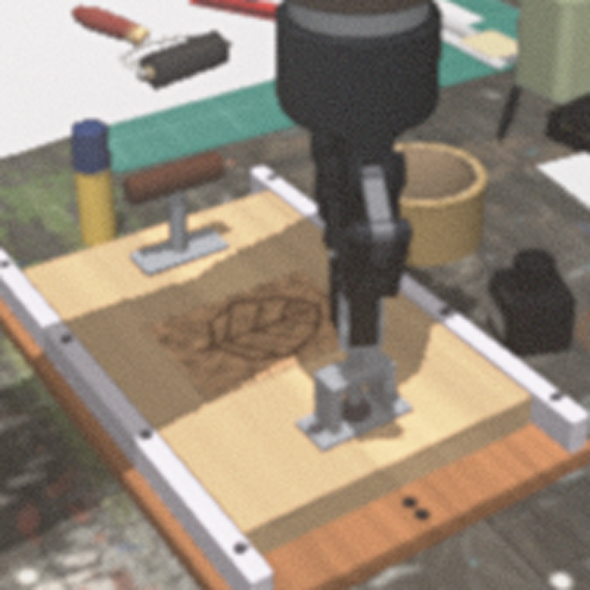

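>>> step_arm(
  dr=[
    [0,0,0],
    [0,0,0],
    [0,0,0],
    [0,0,0],
    [0,0,0],
    [0,0,0],
    [0,0,0],
    [0,0,0],
  ],
  xyz=[
    [0,0,0],
    [0,0,0],
    [0,0,0],
    [0,0,0],
    [0,0,0],
    [0,0,0],
    [0,0,0],
    [0,0,0],
  ],
  gripper=[0,0,0,0,0,0,0,0],
)

```text
time: 12.8
ee_pos: [0.4986, 0.0387, 0.0924]
tcp_rot: [-179.9, -0.1, 154.3]
wrist_force: [8.1, -4.7, -21.6]
opening: 0.0218
```

```bash
python3 -c "
from workcell import bot
o=bot.get_obs();print(o['ee_pos'],o['wrist_force']);print(bot.job_done())"
```

```text
[0.49863572 0.03869759 0.09237028] [  8.08952174  -4.66856367 -21.58072572]
the job is handed in; nothing more can be done
None
```

I pressed the block flush, then gripped the plunger knob, pulled it up to its stop and handed the job in at 12.8 s while still holding it.

- **Block:** with shut fingers on the raised end, it bottomed at TCP height 35.9 mm under 27 N. The scene picture then showed it flush, with no side face visible. It still looked flush in the last picture, though the arm's shadow fell on it.
- **Plunger:** the tool rose 16.4 mm with the knob. The last 0.8 mm commanded gave only 0.1 mm of movement while the pull went from 15 N to 21 N, so it is at the stop. Height and pull stayed steady over a further 0.8 s hold at 80 N squeeze. I judged the pin clear from that travel (it leaves the hole at 10 mm), as the hole itself does not show in the picture.
- **Disagreements:** the measured opening on the knob was about 22 mm against its stated 24 mm. I take this as pad give, since it is far from the 8 mm stem. A sideways force of about 9 N remained on the wrist, so the grasp is probably slightly off centre.
- **Bystanders:** the arm stayed clear of the ink bottle, tape roll and glue stick, and all three stood where they had in the last picture.

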